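Roll a vial up the reader's gutter behind its catch and shut the cover

ROBOT

A 6-joint arm with a two-finger parallel gripper is mounted at the origin on a cart in front of the work surface, level with it; the furniture and walls round the work are solid. World frame = base frame: x ahead of the robot, y to its left, z up, the work surface at z = 0. Lengths are in m, angles in rad, forces in N, time in s.
With the tool pointing down it reaches from about 0.375 to 0.9 m from the base axis. Payload 3.1 kg.
Tool frame: the origin (TCP) lies midway between the tips of the shut fingers; the grasp point (between the pads) lies 19 mm behind it; z points along the fingers, y is the line along which they close (so a half turn about z gives the same grasp; the last joint's range is limited). The gripper opens to 85 mm and grips with 20 to 120 N. Pads are 22 mm wide; open, the fingers measure 114 mm over their backs; the gripper's body (76 mm by 85 mm) begins 54 mm behind the grasp point. The pads swing forward as they close: fully open they stand 13 mm farther back than shut.
Start: joints at [0.993, 0.527, 1.433, -0, 1.181, -0.178], TCP at [0.243, 0.576, 0.231] pointing down, gripper open.
Joint ranges: [-3.08, 3.08], [-0.75, 2.2], [0.22, 2.44], [-1.43, 4.57], [0, 2.65], [-2.85, 2.85]. Speed limits (rad/s): [2.79, 2.79, 3.14, 3.14, 3.14, 3.14].

INTERFACE

Orientations are given as a unit quaternion [x, y, z, w].
In Python, from station import manip gives the robot as it stands.
- The arm moves only by the tool move_arm, never from a script. Its argument "increments" is a list that holds one entry, the list of rows, each a list of 5 numbers: the gripper's target within -1 to 1 (shut at 1, half-way at 0, fully open at -1), then the shift along the world's x, y, z in m, then the turn about the world's z in degrees. In form: [[[fingers, dx, dy, dz, twist], ...]]. A call has 1 to 8 rows; each row shifts and turns the commanded pose from where the row before left it; what a row does not reach is not made up. A row lasts 1/10 s, in which the tool goes at most 50 mm and 8.59 degrees, less where a joint would pass 70% of its speed; a pose out of reach is approached as far as the arm can. A call with a gripper value outside its range is refused whole. The fingers move at their own pace and stop on an object; "newtons" is the grip in N (left out, the last holds). Time passes only in rows, so rows that do not move let the fingers close. It gives the time, the measured TCP pose, the force, the opening and the grip force at its end, in the units of the state.
- manip.sense(): the state, without advancing time (a new reading comes with each control period).
- manip.snapshot(name): name is "scene" or "top" or "wrist"; returns a dict with "img" (384x512x3 uint8, red, green, blue), "fx", "fy", "cx", "cy" (pixels), "world_to_cam" (4x4, takes a point from world to camera coordinates); the wrist camera has in their place "tool_from_camera" (4x4, takes a point from camera to tool coordinates, whose origin is the TCP and whose axes are the flange's). Camera axes: x right, y down, z forward; pixel columns grow to the right and rows downward; lengths in m; the calibration is good to about 2 mm. A picture is of the moment at which its call begins: read the wrist's pose just before it. There is no depth.
- manip.sign_off(): hands the job in; it is judged then, once.
Trained networks look in the newest picture that a camera, given by its name, has taken for a name from the list of things; names that differ only in an ending like _2 or _b are one class to them, and where a whole thing is asked for, a point or a joint stands for the part that bears it (a point fixed in the world has none). Each returns a list of dicts, best first, with "confidence" (0 to 1); they miss things now and then, are a little off and sometimes report something else, mostly with a low value. They report only what shows in the picture. A call takes as long as a camera call. They do not tell look-alikes from the thing itself.
- manip.spot_in(label, camera): "xyz" ([x, y, z] in m, in world coordinates, good to about 4 mm: the middle of the surface that is visible of it).
- manip.mark_of(label, camera): "xyz" ([x, y, z] in m, in world coordinates, good to about 4 mm: a listed point, or the origin of a listed thing).
The state is a dict: "t": time; "q": joint angles; "qd": joint speeds; "tau": joint torques, N m; "tcp_pos": TCP position; "tool_rot": TCP orientation; "force": force on the tool from outside, world axes, zero at the start; "ft_torque": the same for the moment, N m; "finger_gap": opening from 0.0 (shut) to 1.0 (fully open); "gripper_force": force on a finger pad.
Only numpy, scipy, OpenCV 4.12 (cv2) and the standard library are available. Lean on these libraries where they do the work, as an engineer would, in place of code of your own. Each camera call takes 0.05 s, during which the arm holds its last target. There are 200 camera calls.

TASK

Load the waiting vial into the roll-in reader. With the fingertips roll the white vial that lies in the loading pan up the sloped gutter, over the spring catch and up to the end stop, so that the catch comes up behind it and it cannot roll back; then tip the open cover over from behind so that it is fully shut over the vial. Only push: do not lift the vial out of the gutter, and leave the vial, bottle and beaker that stand nearby where they are.

Things in the scene. Friction and masses are not known exactly. Their poses are not given: they have to be found in the camera images.
- gutter: Sloped aluminium gutter, open above, rising at 12 deg. Origin: on its floor, mid-width, at the foot; x runs up the slope along the floor, y across to the left looking uphill, z square to the floor. Floor from x 0 to 200 mm, 60 mm wide between rails 7 mm high; from x 132 to 165 (the nest) side walls 37 mm high, 66 mm over the outsides. Fixed; the foot is 45 mm above the desk.
- reader: The fixed stand that carries the gutter; 330 x 94 mm. Origin: centre of its underside on the desk; x runs level uphill, z up. The gutter's foot is at x -85, z 45 mm. Below it (x -165 to -85) lies the level loading pan, floor z 45 mm, 60 mm wide, rails and front lip 7 mm high. Behind the gutter a grey housing, x 100 to 164, 84 mm wide, top z 111 mm.
- end_stop (a point): Point on the flat face of the end stop, mid-width, 17 mm above the gutter floor (gutter x 165 mm). The stop is 36 mm high. A vial touching it has its axis 17 mm downhill of this point.
- catch_tip (a point): Tip of the spring catch when raised (gutter x 132 mm): a steel tongue 18 mm wide in the middle of the gutter floor, rising from floor level over 28 mm to 6 mm at this tip, steep on its uphill side. A vial rolled uphill presses it down (about 1 N); it springs up behind the vial, which then has about 4 mm of play before the end stop. This point does not sink with it.
- catch (a joint): Angle of the spring catch, rad: 0 = raised, 0.2 = pressed down level with the floor. Back at 0 once the vial has passed.
- vial: Smooth white round screw-cap vial, 34 mm in diameter, 56 mm long, 35 to 70 g, lying in the loading pan across the gutter, free to roll. Origin: centre of its flat bottom; its z axis runs along the vial to the cap, level, across the gutter.
- vial_mid (a point): Middle of the lying vial, on its axis, 17 mm above the floor it lies on.
- cover (a joint): Opening of the black cover over the nest, rad: 0 = shut (parallel to the gutter floor), 1.78 = upright, starts 1.95 to 2.18 (leaning back, away from the gutter), stops at 2.25. Hinge line across the gutter at x 190, z 40 mm (gutter frame). Light friction and a damper: it stays while open beyond 1.35 rad, sinks shut by itself in about 3 s once below 1.2; about 0.5 N at its edge moves it.
- cover_edge (a point): Middle of the cover's free edge, on the outer face, 69 mm from the hinge line. The cover is a plate 74 mm wide and 3 mm thick; when shut a lip hangs 12 mm down from this edge, and a 30 mm wide thumb tab reaches 8 mm further out.
- amber_vial: Brown screw-cap vial standing upright on the desk beside the reader, 22 mm in diameter, 55 mm high; origin at the centre of its bottom. Leave it alone.
- small_bottle: White screw-cap bottle standing upright on the desk beside the reader, 28 mm in diameter, 44 mm high; origin at the centre of its bottom. Leave it alone.
- beaker: Clear beaker standing on the desk, 57 mm in diameter, 66 mm high; origin at the centre of its bottom. Leave it alone.
Not all that is in view belongs to the job. What is shaped like the vial but pink or turquoise is not meant.

How it is judged:
On the way:
1. the vial is in the nest with the catch up behind it, while the cover is still open (x of vial_mid in the frame of gutter above 0.139 m and z of vial_mid in the frame of gutter below 0.022 m and value of joint catch below 0.05 rad and value of joint cover above 1 rad), for 0.2 s.
At the end, for the whole second after the job is handed in: The vial rests on the gutter floor between raised catch and end stop (axis 139 to 152 mm up the slope, square across within 0.15 rad), catch up (below 0.05 rad), cover shut (below 0.06 rad), brown vial, bottle and beaker within 20 mm of their starts (x of vial_mid in the frame of gutter between 0.139 and 0.152 m and z of vial_mid in the frame of gutter between 0.013 and 0.022 m and angle between the z axis of vial and the y axis of gutter, either way round below 0.15 rad and value of joint catch below 0.05 rad and value of joint cover below 0.06 rad and linear speed of vial below 0.02 m/s and velocity of joint cover below 0.1 rad/s and distance of each of amber_vial, small_bottle, beaker from where it was at the start of the episode below 0.02 m); the robot touches nothing.
It fails at once if the vial is lifted out of the gutter (z of vial_mid in the frame of gutter above 0.036 m).
It fails at once if the brown vial is tipped or moved (distance of amber_vial from where it was at the start of the episode above 0.03 m or angle between amber_vial's own z axis and vertical above 0.5 rad).
It fails at once if the white bottle is tipped or moved (distance of small_bottle from where it was at the start of the episode above 0.03 m or angle between small_bottle's own z axis and vertical above 0.5 rad).
It fails at once if the beaker is tipped or moved (distance of beaker from where it was at the start of the episode above 0.03 m or angle between beaker's own z axis and vertical above 0.5 rad).
It also fails if it takes over 58 s, if anything falls off the work surface, if the arm or the gripper's body presses on something with over 40 N, if the wrist force passes 120 N, or if a joint passes its speed limit or range.

## Working session

There is one attempt and no reset: what is moved stays moved. The work goes in short steps, Python scripts to look and compute and a tool call to move; the robot and the scene stay as the last step left them, time stands still between calls to the robot, and variables do not carry over. Pictures are saved under pics/ and viewed, at most 10 in all, crops included, and the job is handed in when it is done.

Besides the shell and the picture viewer there is one more tool, called by a JSON object that holds its "method" and its "body". move_arm: Moves the arm, as the interface text tells. Its arguments: {"type":"object","properties":{"increments":{"type":"array","items":{"type":"array","items":{"type":"array","items":{"type":"number"}}}},"newtons":{"type":"number"}},"required":["increments"]}

```bash
mkdir -p pics
cat > h.py <<'E'
import numpy as np,cv2
from station import manip
def save(cam,n):
    s=manip.snapshot(cam); cv2.imwrite(f'pics/{n}.png',s['img'][:,:,::-1]); return s
def proj(s,p):
    c=s['world_to_cam']@np.r_[p,1]; return np.round([s['fx']*c[0]/c[2]+s['cx'],s['fy']*c[1]/c[2]+s['cy']])
E
python3 - <<'E'
from h import *
a=save('scene','s0');b=save('top','t0')
cv2.imwrite('pics/both.png',cv2.resize(np.vstack([a['img'],b['img']])[:,:,::-1],(400,600))) if 0 else None
for l in ['gutter','reader','end_stop','catch_tip','vial','vial_mid','cover_edge','amber_vial','small_bottle','beaker']:
  for cam,s in(('scene',a),('top',b)):
    for r in manip.mark_of(l,cam)[:3]:
      print(l,cam,np.round(r['xyz'],3),round(r['confidence'],2),proj(s,r['xyz']))
st=manip.sense();print(st['t'],st['tcp_pos'],st['tool_rot'],st['finger_gap'])
E
```

```text
gutter scene [ 0.655 -0.107  0.044] 0.62 [241. 228.]
gutter top [ 0.655 -0.11   0.04 ] 0.72 [268. 204.]
reader scene [ 0.657 -0.026 -0.004] 0.61 [220. 225.]
reader scene [0.67  0.097 0.194] 0.29 [189. 142.]
reader top [ 0.661 -0.023 -0.002] 0.8 [236. 203.]
end_stop scene [0.666 0.049 0.096] 0.62 [202. 181.]
end_stop top [0.666 0.05  0.09 ] 0.93 [204. 196.]
catch_tip scene [0.666 0.015 0.078] 0.68 [211. 193.]
catch_tip top [0.666 0.02  0.076] 0.71 [217. 197.]
catch_tip top [ 0.574 -0.309  0.001] 0.3 [341. 237.]
vial scene [ 0.622 -0.161  0.061] 0.79 [248. 241.]
vial scene [ 0.6   -0.42   0.014] 0.63 [327. 324.]
vial scene [0.635 0.234 0.018] 0.57 [153. 178.]
vial top [ 0.6   -0.419  0.016] 0.88 [384. 228.]
vial top [0.722 0.227 0.016] 0.71 [144. 178.]
vial top [ 0.625 -0.162  0.061] 0.68 [288. 215.]
vial_mid scene [ 0.575 -0.411  0.02 ] 0.82 [317. 327.]
vial_mid scene [ 0.655 -0.156  0.063] 0.66 [256. 232.]
vial_mid scene [0.613 0.215 0.016] 0.49 [151. 185.]
vial_mid top [ 0.577 -0.411  0.02 ] 0.87 [382. 236.]
vial_mid top [0.734 0.21  0.016] 0.82 [151. 174.]
vial_mid top [ 0.652 -0.159  0.057] 0.52 [287. 205.]
cover_edge scene [0.672 0.094 0.194] 0.87 [190. 142.]
cover_edge top [0.667 0.091 0.186] 0.82 [179. 190.]
amber_vial scene [ 0.762 -0.04   0.   ] 0.43 [252. 207.]
amber_vial top [ 0.761 -0.041  0.001] 0.52 [243. 167.]
small_bottle scene [0.778 0.049 0.002] 0.65 [233. 189.]
small_bottle top [ 0.78   0.046 -0.004] 0.64 [212. 160.]
beaker scene [ 0.573 -0.307 -0.004] 0.73 [278. 306.]
beaker top [ 0.576 -0.312  0.002] 0.68 [343. 236.]
beaker top [ 0.622 -0.161  0.061] 0.33 [288. 216.]
1.1 [0.24322842 0.57570105 0.23131487] [ 1.98584646e-01  9.80083740e-01 -3.53224771e-06 -2.03553781e-05] 0.9992182291006043
```

View pics/s0.png

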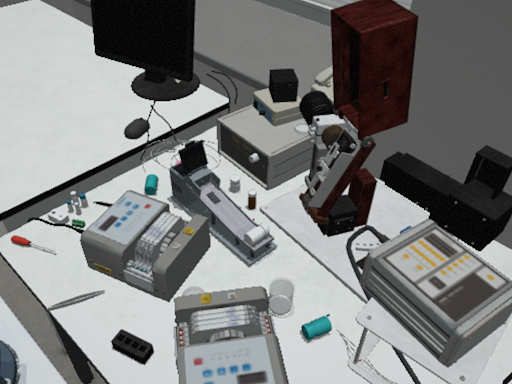

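View pics/t0.png

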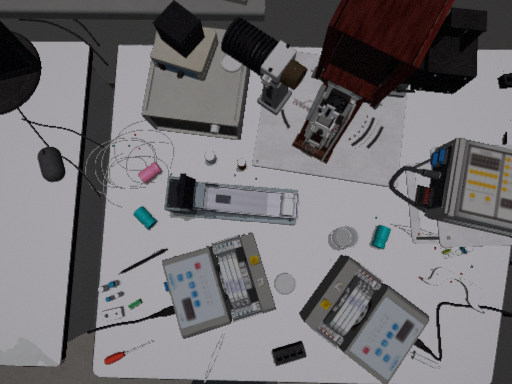

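The gutter runs almost along +y. In the top view the pan is at about px (288,205), the cover at (180,190), and the pink and turquoise vials are decoys. The real vial is at about (0.653,-0.157,0.061). I'm moving to just behind the vial with the fingers nearly shut and across the gutter.

{"method": "move_arm", "body": {"increments": [[[0.64, 0.022, -0.044, 0, -8.5], [0.64, 0.022, -0.044, 0, -8.5], [0.64, 0.022, -0.044, 0, -8.5], [0.64, 0.022, -0.044, 0, -8.5], [0.64, 0.022, -0.044, 0, -8.5], [0.64, 0.022, -0.044, 0, -8.5], [0.64, 0.022, -0.044, 0, -8.5], [0.64, 0.022, -0.044, 0, -8.5]]]}}

```text
t: 1.9
tcp_pos: [0.42, 0.222, 0.2317]
tool_rot: [0.715, 0.699, 0.0, 0.0]
force: [0.7, 0.2, 0.5]
finger_gap: 0.182
gripper_force: 0.0
```

{"method": "move_arm", "body": {"increments": [[[0.64, 0.022, -0.044, 0, -2.8], [0.64, 0.022, -0.044, 0, 0], [0.64, 0.022, -0.044, 0, 0], [0.64, 0.022, -0.044, 0, 0], [0.64, 0.022, -0.044, 0, 0], [0.64, 0.022, -0.044, 0, 0], [0.64, 0.022, -0.044, 0, 0], [0.64, 0.022, -0.044, 0, 0]]]}}

```text
t: 2.7
tcp_pos: [0.5959, -0.1303, 0.2314]
tool_rot: [0.73, 0.684, 0.0, 0.0]
force: [2.0, -0.5, 0.6]
finger_gap: 0.178
gripper_force: 0.0
```

{"method": "move_arm", "body": {"increments": [[[0.64, 0.022, -0.044, 0, 0], [0.64, 0.022, -0.044, -0.03, 0], [0.64, 0, 0, -0.03, 0], [0.64, 0, 0, 0, 0], [0.64, 0, 0, 0, 0]]]}}

```text
t: 3.2
tcp_pos: [0.6356, -0.2098, 0.1748]
tool_rot: [0.73, 0.684, -0.0, -0.001]
force: [-0.4, 0.5, 0.5]
finger_gap: 0.18
gripper_force: 0.0
```

Run:
```python
from h import *
from scipy.spatial.transform import Rotation as R
st=manip.sense();print(st['t'],st['tcp_pos'],R.from_quat(st['tool_rot']).as_matrix().round(3).tolist(),st['finger_gap'],st['force'])
save('wrist','w1')
for l in ['gutter','vial_mid','vial','catch_tip','end_stop']:
    for r in manip.mark_of(l,'wrist')[:2]+manip.spot_in(l,'wrist')[:1]:print(l,np.round(r['xyz'],3),round(r['confidence'],2))
```

```text
3.2 [ 0.63562822 -0.20983147  0.17478339] [[0.065, 0.998, -0.002], [0.998, -0.065, 0.001], [0.001, -0.002, -1.0]] 0.17997302807430604 [-0.41316382  0.47020783  0.48571074]
gutter [ 0.656 -0.105  0.047] 0.66
gutter [ 0.626 -0.161  0.06 ] 0.47
gutter [ 0.656 -0.087  0.052] 0.7
vial_mid [ 0.654 -0.158  0.076] 0.8
vial [ 0.627 -0.156  0.061] 0.7
vial [ 0.649 -0.162  0.074] 0.95
catch_tip [ 0.657 -0.082  0.047] 0.64
```

View pics/w1.png

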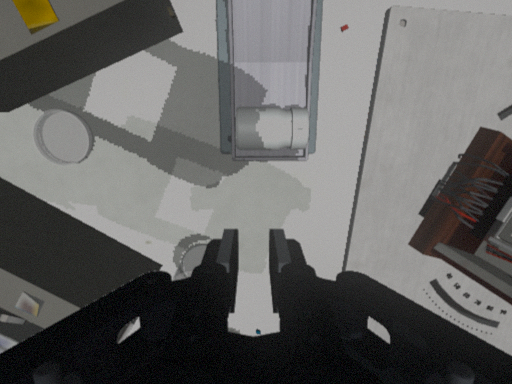

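The vial lies square in the pan (px 271,128), the fingers are aligned across the gutter, and the pan mouth is ahead. I'll centre, descend behind the lip and push.

{"method": "move_arm", "body": {"increments": [[[0.64, 0.014, -0.002, -0.03, 0], [0.64, 0, 0, -0.04, 0], [0.64, 0, 0, -0.04, 0], [0.64, 0, 0, -0.01, 0], [0.64, 0, 0, 0, 0], [0.64, 0, 0.008, 0, 0], [0.64, 0.0005, 0.008, 0, 0], [0.64, 0, 0, 0, 0]]]}}

```text
t: 4.55
tcp_pos: [0.6519, -0.1953, 0.0575]
tool_rot: [0.729, 0.684, 0.001, 0.001]
force: [-0.4, 0.1, 1.1]
finger_gap: 0.179
gripper_force: 0.0
```

Run:
```python
from h import *
st=manip.sense();print(st['t'],st['tcp_pos'],st['force'])
save('wrist','w2')
for l in ['vial_mid','vial']:
  for c in ('wrist','scene'):
    if c=='scene' and l=='vial_mid': manip.snapshot('scene')
    for r in manip.mark_of(l,c)[:3]:print(l,c,np.round(r['xyz'],3),round(r['confidence'],2))
```

```text
4.55 [ 0.65193392 -0.19526725  0.05751098] [-0.38575379  0.1358945   1.05122769]
vial_mid wrist [ 0.653 -0.162  0.061] 0.67
vial_mid scene [ 0.654 -0.156  0.064] 0.59
vial_mid scene [ 0.578 -0.41   0.025] 0.56
vial_mid scene [0.613 0.215 0.019] 0.52
vial wrist [ 0.626 -0.16   0.059] 0.8
vial scene [ 0.6   -0.422  0.018] 0.88
vial scene [0.629 0.238 0.015] 0.69
vial scene [ 0.623 -0.161  0.06 ] 0.63
```

View pics/w2.png

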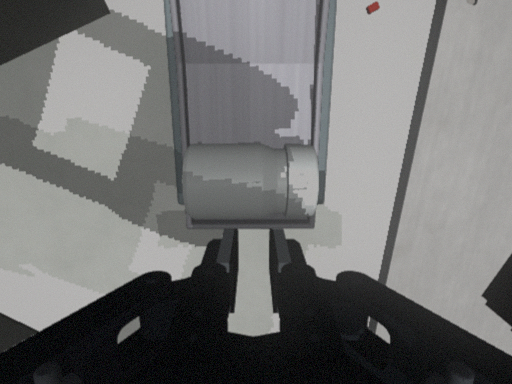

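{"method": "move_arm", "body": {"increments": [[[0.64, 0, 0.007, -0.002, 0], [0.64, 0, 0.007, 0, 0], [0.64, 0, 0.007, 0, 0], [0.64, 0, 0.007, 0, 0], [0.64, 0.0005, 0.007, 0, 0], [0.64, 0.0005, 0.007, 0, 0], [0.64, 0.0005, 0.007, 0, 0], [0.64, 0.0005, 0.007, 0, 0]]]}}

```text
t: 5.65
tcp_pos: [0.6529, -0.1398, 0.0533]
tool_rot: [0.73, 0.684, 0.0, 0.0]
force: [-0.4, -0.7, 0.5]
finger_gap: 0.182
gripper_force: 0.0
```

Run:
```python
from h import *
st=manip.sense();print(st['t'],st['tcp_pos'],st['force'])
save('wrist','w3')
for l in ['vial_mid','catch_tip','end_stop']:
    for r in manip.mark_of(l,'wrist')[:2]:print(l,np.round(r['xyz'],3),round(r['confidence'],2))
```

```text
5.65 [ 0.65290658 -0.1398195   0.05330876] [-0.44786753 -0.74610817  0.49805208]
vial_mid [ 0.657 -0.112  0.064] 0.73
```

View pics/w3.png

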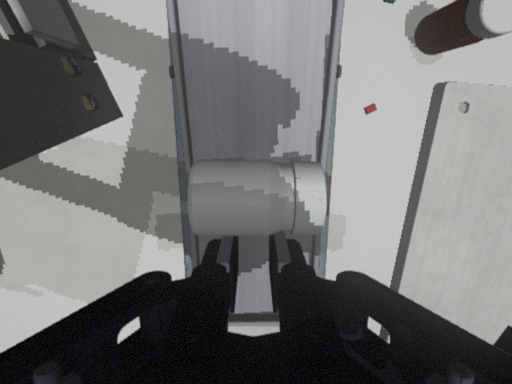

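The vial rolls square ahead of the fingers and is now at the foot of the slope. I'll follow the 12° slope.

{"method": "move_arm", "body": {"increments": [[[0.64, 0.0005, 0.007, 0.0015, 0], [0.64, 0.0005, 0.007, 0.0015, 0], [0.64, 0.0005, 0.007, 0.0015, 0], [0.64, 0.0005, 0.007, 0.0015, 0], [0.64, 0.0005, 0.007, 0.0015, 0], [0.64, 0.0005, 0.007, 0.0015, 0], [0.64, 0.0005, 0.007, 0.0015, 0], [0.64, 0.0005, 0.007, 0.0015, 0]]]}}

```text
t: 6.65
tcp_pos: [0.6569, -0.0838, 0.0654]
tool_rot: [0.73, 0.684, -0.0, 0.0]
force: [0.1, -0.7, -0.2]
finger_gap: 0.181
gripper_force: 0.2
```

{"method": "move_arm", "body": {"increments": [[[0.64, 0.0005, 0.007, 0.0015, 0], [0.64, 0.0005, 0.007, 0.0015, 0], [0.64, 0.0005, 0.007, 0.0015, 0], [0.64, 0.0005, 0.007, 0.0015, 0], [0.64, 0.0005, 0.007, 0.0015, 0]]]}}

```text
t: 7.15
tcp_pos: [0.6594, -0.0489, 0.0729]
tool_rot: [0.73, 0.684, -0.0, 0.0]
force: [-0.1, 0.8, 0.6]
finger_gap: 0.179
gripper_force: 0.2
```

Run:
```python
from h import *
st=manip.sense();print(st['t'],st['tcp_pos'],st['force'])
save('wrist','w4')
for c in ('wrist','scene','top'):
  if c!='wrist': manip.snapshot(c)
  for l in ['vial_mid','catch_tip','end_stop','cover_edge']:
    for r in manip.mark_of(l,c)[:3]:print(c,l,np.round(r['xyz'],3),round(r['confidence'],2))
```

```text
7.15 [ 0.65936045 -0.04888337  0.07290433] [-0.0556104   0.75688816  0.58205391]
wrist vial_mid [0.668 0.045 0.097] 0.27
wrist catch_tip [0.663 0.023 0.077] 0.65
wrist catch_tip [ 0.656 -0.106  0.046] 0.33
wrist end_stop [0.67  0.048 0.097] 0.86
scene vial_mid [ 0.576 -0.412  0.018] 0.88
scene vial_mid [0.616 0.216 0.016] 0.68
scene vial_mid [ 0.668 -0.018  0.081] 0.48
scene catch_tip [0.668 0.018 0.076] 0.56
scene end_stop [0.668 0.049 0.098] 0.72
scene cover_edge [0.671 0.096 0.19 ] 0.81
scene cover_edge [ 0.654 -0.109  0.042] 0.44
top vial_mid [0.734 0.21  0.013] 0.67
top vial_mid [0.613 0.212 0.022] 0.64
top vial_mid [ 0.663 -0.022  0.078] 0.61
top catch_tip [0.667 0.019 0.081] 0.76
top end_stop [0.663 0.048 0.091] 0.93
top end_stop [0.666 0.018 0.081] 0.59
top cover_edge [0.67  0.09  0.187] 0.82
top cover_edge [0.665 0.048 0.089] 0.67
```

View pics/w4.png

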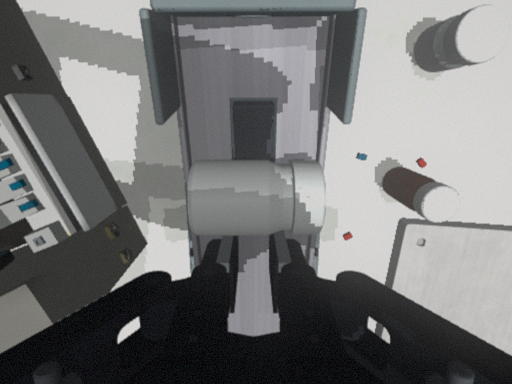

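The vial is at the catch ramp (tongue at px 253,125) and still square. Next I press it over the catch.

{"method": "move_arm", "body": {"increments": [[[0.64, 0.0005, 0.007, 0.0015, 0], [0.64, 0.0005, 0.007, 0.0015, 0], [0.64, 0.0005, 0.007, 0.0015, 0], [0.64, 0.0005, 0.007, 0.0015, 0], [0.64, 0.0005, 0.007, 0.0015, 0], [0.64, 0.0005, 0.007, 0.0015, 0], [0.64, 0.0005, 0.006, 0.0015, 0], [0.64, 0, 0, 0, 0]]]}}

```text
t: 8.7
tcp_pos: [0.6629, -0.0002, 0.0834]
tool_rot: [0.729, 0.684, 0.0, -0.0]
force: [0.2, 0.4, -0.8]
finger_gap: 0.177
gripper_force: 0.0
```

{"method": "move_arm", "body": {"increments": [[[0.64, 0, 0.002, 0.0005, 0], [0.64, 0, 0.002, 0.0005, 0], [0.64, 0, 0, 0, 0]]]}}

```text
t: 9.0
tcp_pos: [0.6628, 0.0025, 0.0843]
tool_rot: [0.73, 0.684, 0.0, -0.0]
force: [0.8, -0.2, 0.7]
finger_gap: 0.182
gripper_force: 0.0
```

Run:
```python
from h import *
st=manip.sense();print(st['t'],st['tcp_pos'],st['force'])
save('wrist','w5')
for c in ('wrist','top'):
  if c!='wrist': manip.snapshot(c)
  for l in ['vial_mid','catch_tip','end_stop','cover_edge']:
    for r in manip.mark_of(l,c)[:3]:print(c,l,np.round(r['xyz'],3),round(r['confidence'],2))
```

```text
9.0 [0.66281628 0.00254461 0.08426999] [ 0.84274815 -0.16919212  0.69688437]
wrist vial_mid [0.671 0.032 0.092] 0.78
wrist end_stop [0.668 0.049 0.093] 0.77
top vial_mid [ 0.576 -0.412  0.02 ] 0.81
top vial_mid [0.737 0.212 0.016] 0.52
top vial_mid [0.614 0.214 0.021] 0.45
top end_stop [0.66  0.052 0.091] 0.65
top cover_edge [ 0.78   0.048 -0.001] 0.7
top cover_edge [0.668 0.092 0.189] 0.58
```

View pics/w5.png

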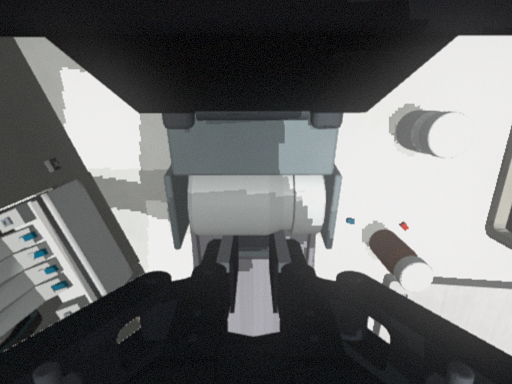

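The vial is close to the end stop (px 255,175). I'll push until I feel it.

{"method": "move_arm", "body": {"increments": [[[0.64, 0, 0.002, 0, 0], [0.64, 0, 0.002, 0, 0], [0.64, 0, 0, 0, 0], [0.64, 0, 0, 0, 0]]]}}

```text
t: 9.9
tcp_pos: [0.663, 0.0048, 0.0844]
tool_rot: [0.729, 0.684, -0.001, 0.001]
force: [-0.1, -5.1, 1.0]
finger_gap: 0.174
gripper_force: 2.7
```

{"method": "move_arm", "body": {"increments": [[[0.64, 0, -0.01, 0, 0], [0.64, 0, -0.015, 0, 0], [0.64, 0, -0.02, 0, 0], [0.64, 0, -0.02, 0.02, 0], [0.64, 0, -0.01, 0.04, 0], [0.64, 0, 0, 0.03, 0], [0.64, 0, 0, 0, 0]]]}}

```text
t: 10.6
tcp_pos: [0.6662, -0.0716, 0.1797]
tool_rot: [0.73, 0.683, 0.003, 0.005]
force: [0.5, 0.4, 0.0]
finger_gap: 0.177
gripper_force: 0.0
```

Run:
```python
from h import *
st=manip.sense();print(st['t'],st['tcp_pos'],st['force'])
save('wrist','w6')
for c in ('wrist','scene'):
  if c!='wrist': save(c,'s6')
  for l in ['vial_mid','catch_tip','end_stop','cover_edge']:
    for r in manip.mark_of(l,c)[:3]:print(c,l,np.round(r['xyz'],3),round(r['confidence'],2))
```

```text
10.6 [ 0.66619957 -0.07159403  0.17974255] [0.4551109  0.42591895 0.01121943]
wrist vial_mid [0.671 0.027 0.093] 0.75
wrist catch_tip [0.664 0.02  0.076] 0.94
wrist end_stop [0.669 0.047 0.098] 0.75
scene vial_mid [ 0.577 -0.413  0.02 ] 0.77
scene vial_mid [0.666 0.032 0.089] 0.76
scene vial_mid [0.615 0.215 0.018] 0.69
scene catch_tip [0.667 0.016 0.077] 0.56
scene end_stop [0.667 0.047 0.098] 0.77
scene end_stop [ 0.575 -0.308 -0.004] 0.62
scene cover_edge [0.669 0.096 0.192] 0.58
```

View pics/w6.png

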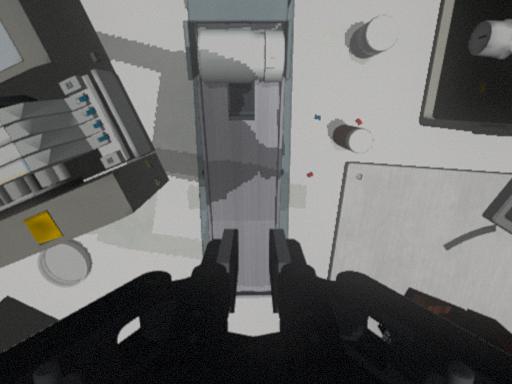

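The vial stays against the stop (px 240,55) and the raised tongue shows below it. Next I go over the cover and behind it.

{"method": "move_arm", "body": {"increments": [[[0.64, 0, 0, 0.04, 0], [0.64, 0, 0, 0.04, 0], [0.64, 0, 0.01, 0.035, 0], [0.64, 0.001, 0.04, 0, 0], [0.64, 0.001, 0.045, 0, 0], [0.64, 0.001, 0.045, 0, 0], [0.64, 0, 0.045, 0, 0], [0.64, 0, 0.045, 0, 0]]]}}

```text
t: 11.9
tcp_pos: [0.6655, 0.1634, 0.289]
tool_rot: [0.73, 0.684, -0.0, -0.0]
force: [0.4, -0.6, 0.2]
finger_gap: 0.18
gripper_force: 0.0
```

{"method": "move_arm", "body": {"increments": [[[0.64, 0, 0, 0, 0], [0.64, 0, 0, -0.04, 0], [0.64, 0, 0, -0.04, 0], [0.64, 0, 0, -0.035, 0], [0.64, 0, 0, -0.01, 0], [0.64, 0, 0, 0, 0]]]}}

```text
t: 12.5
tcp_pos: [0.6648, 0.1609, 0.1623]
tool_rot: [0.73, 0.684, -0.002, -0.001]
force: [0.8, -0.3, 1.1]
finger_gap: 0.186
gripper_force: 0.0
```

Run:
```python
from h import *
st=manip.sense();print(st['t'],st['tcp_pos'],st['force'])
s=save('scene','s7'); c=s['img'][80:280,120:380,::-1]; cv2.imwrite('pics/s7c.png',cv2.resize(c,None,fx=3,fy=3))
for l in ['vial_mid','cover_edge']:
    for r in manip.mark_of(l,'scene')[:3]:print(l,np.round(r['xyz'],3),round(r['confidence'],2))
```

```text
12.5 [0.66475055 0.16086078 0.16227319] [ 0.82706149 -0.30738131  1.07748395]
vial_mid [ 0.579 -0.41   0.02 ] 0.89
vial_mid [0.668 0.032 0.093] 0.78
vial_mid [0.616 0.215 0.018] 0.5
cover_edge [0.672 0.093 0.191] 0.91
```

View pics/s7c.png

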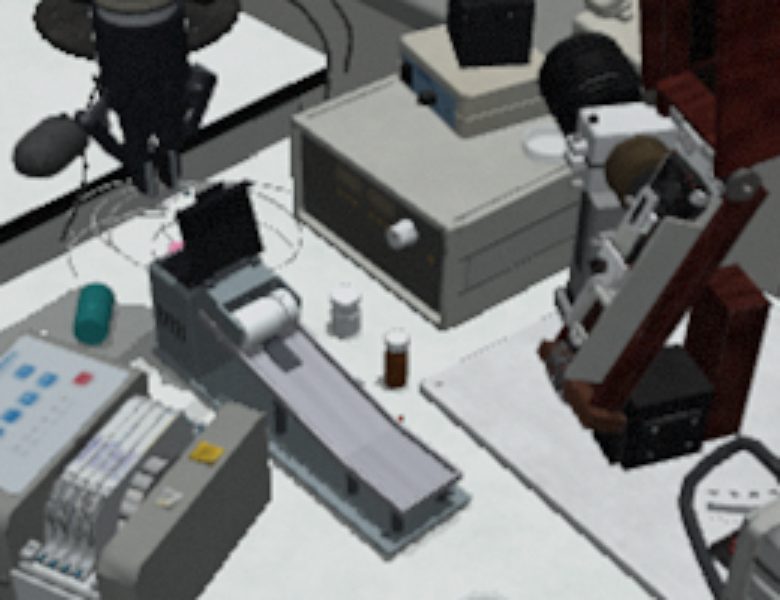

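The vial is seated, with the tongue visible downhill of it. The fingers stand behind the open cover, and the bottle and brown vial are untouched. I'll tip the cover over.

{"method": "move_arm", "body": {"increments": [[[0.64, 0.004, -0.02, 0, 0], [0.64, 0, -0.012, 0, 0], [0.64, 0, -0.01, 0, 0], [0.64, 0, -0.01, 0, 0], [0.64, 0, -0.01, 0, 0], [0.64, 0, -0.01, 0, 0], [0.64, 0, -0.01, 0, 0], [0.64, 0, -0.01, 0, 0]]]}}

```text
t: 13.45
tcp_pos: [0.6696, 0.0689, 0.1641]
tool_rot: [0.73, 0.684, -0.0, -0.0]
force: [-0.6, 0.2, 1.2]
finger_gap: 0.177
gripper_force: 0.2
```

{"method": "move_arm", "body": {"increments": [[[0.64, 0, -0.008, 0, 0], [0.64, 0, -0.008, 0, 0], [0.64, 0, -0.008, 0, 0], [0.64, 0, 0, 0, 0]]]}}

```text
t: 13.85
tcp_pos: [0.67, 0.0442, 0.1643]
tool_rot: [0.73, 0.683, -0.0, 0.0]
force: [-0.4, -0.2, -0.2]
finger_gap: 0.181
gripper_force: 0.0
```

Run:
```python
from h import *
st=manip.sense();print(st['t'],st['tcp_pos'],st['force'])
s=save('scene','s8')
for l in ['vial_mid','cover_edge']:
    for r in manip.mark_of(l,'scene')[:3]:print(l,np.round(r['xyz'],3),round(r['confidence'],2))
```

```text
13.85 [0.66997408 0.04421595 0.16430446] [-0.41347391 -0.20140276 -0.16270117]
vial_mid [ 0.578 -0.41   0.021] 0.87
vial_mid [0.669 0.033 0.088] 0.55
vial_mid [0.616 0.214 0.02 ] 0.47
```

{"method": "move_arm", "body": {"increments": [[[0.64, 0, 0.01, 0.02, 0], [0.64, 0, 0.02, 0.04, 0], [0.64, 0, 0.04, 0.04, 0], [0.64, 0, 0.045, 0, 0], [0.64, 0, 0.045, 0, 0], [0.64, 0, 0, 0, 0], [0.64, 0, 0, 0, 0], [0.64, 0, 0, 0, 0]]]}}

```text
t: 14.8
tcp_pos: [0.6696, 0.2004, 0.2593]
tool_rot: [0.73, 0.684, -0.0, 0.0]
force: [-0.3, -1.0, -0.8]
finger_gap: 0.178
gripper_force: 0.0
```

{"method": "move_arm", "body": {"increments": [[[0.64, 0, 0, 0, 0], [0.64, 0, 0, 0, 0], [0.64, 0, 0, 0, 0], [0.64, 0, 0, 0, 0], [0.64, 0, 0, 0, 0], [0.64, 0, 0, 0, 0], [0.64, 0, 0, 0, 0], [0.64, 0, 0, 0, 0]]]}}

```text
t: 15.6
tcp_pos: [0.6698, 0.2009, 0.2596]
tool_rot: [0.73, 0.684, 0.0, -0.0]
force: [0.8, 0.3, -0.0]
finger_gap: 0.176
gripper_force: 0.0
```

{"method": "move_arm", "body": {"increments": [[[0.64, 0, 0, 0, 0], [0.64, 0, 0, 0, 0], [0.64, 0, 0, 0, 0], [0.64, 0, 0, 0, 0], [0.64, 0, 0, 0, 0], [0.64, 0, 0, 0, 0], [0.64, 0, 0, 0, 0], [0.64, 0, 0, 0, 0]]]}}

```text
t: 16.4
tcp_pos: [0.6699, 0.2009, 0.2597]
tool_rot: [0.73, 0.684, 0.0, 0.0]
force: [0.6, -0.5, 0.1]
finger_gap: 0.18
gripper_force: 0.0
```

{"method": "move_arm", "body": {"increments": [[[0.64, 0, 0, 0, 0], [0.64, 0, 0, 0, 0], [0.64, 0, 0, 0, 0], [0.64, 0, 0, 0, 0], [0.64, 0, 0, 0, 0], [0.64, 0, 0, 0, 0], [0.64, 0, 0, 0, 0], [0.64, 0, 0, 0, 0]]]}}

```text
t: 17.2
tcp_pos: [0.6698, 0.2009, 0.2596]
tool_rot: [0.73, 0.684, -0.0, -0.0]
force: [0.3, 0.1, -0.1]
finger_gap: 0.179
gripper_force: 0.0
```

Run:
```python
from h import *
st=manip.sense();print(st['t'],st['tcp_pos'],st['force'])
s=save('scene','s9'); c=s['img'][80:280,120:380,::-1]; cv2.imwrite('pics/s9c.png',cv2.resize(c,None,fx=3,fy=3))
for l in ['vial_mid','cover_edge','amber_vial','small_bottle','beaker']:
    for r in manip.mark_of(l,'scene')[:3]:print(l,np.round(r['xyz'],3),round(r['confidence'],2))
# expected shut cover edge: gutter x 121, z 40
a=np.radians(12);print('exp edge y',-.107+.121*np.cos(a)-.04*np.sin(a),'z',.045+.121*np.sin(a)+.04*np.cos(a))
```

```text
17.2 [0.66978734 0.20091239 0.25962364] [ 0.32071359  0.07148218 -0.12896033]
vial_mid [ 0.577 -0.408  0.023] 0.75
vial_mid [0.616 0.218 0.019] 0.58
vial_mid [0.67  0.032 0.092] 0.53
cover_edge [0.663 0.001 0.115] 0.83
amber_vial [ 0.762 -0.039 -0.002] 0.7
small_bottle [0.782 0.048 0.003] 0.62
beaker [ 0.574 -0.308 -0.   ] 0.57
beaker [0.668 0.031 0.09 ] 0.25
exp edge y 0.003039392056080118 z 0.10928321861830109
```

View pics/s9c.png

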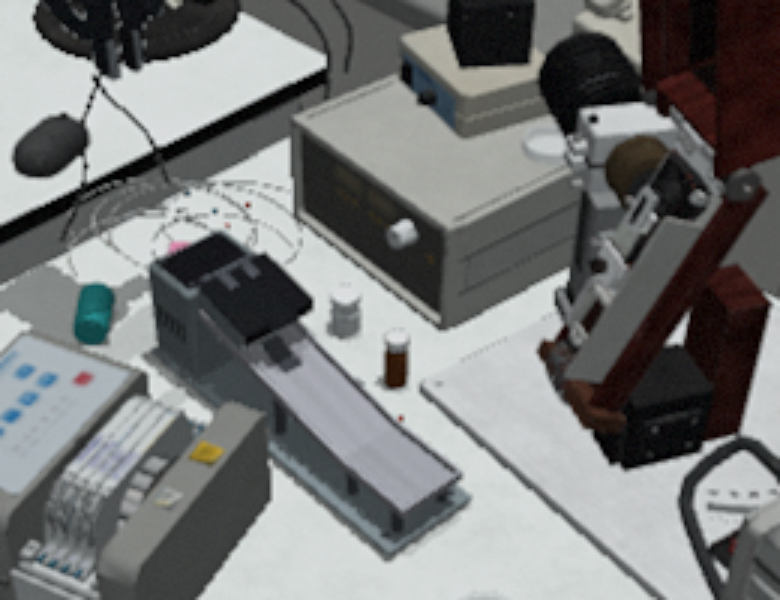

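The cover is down over the vial (px 258,295) and its neighbours are unmoved. I'll wait two more seconds and confirm it has fully settled.

{"method": "move_arm", "body": {"increments": [[[0.64, 0, 0, 0, 0], [0.64, 0, 0, 0, 0], [0.64, 0, 0, 0, 0], [0.64, 0, 0, 0, 0], [0.64, 0, 0, 0, 0], [0.64, 0, 0, 0, 0], [0.64, 0, 0, 0, 0], [0.64, 0, 0, 0, 0]]]}}

```text
t: 18.3
tcp_pos: [0.6698, 0.2009, 0.2596]
tool_rot: [0.73, 0.684, -0.0, -0.0]
force: [-0.9, -0.1, 0.0]
finger_gap: 0.178
gripper_force: 0.0
```

{"method": "move_arm", "body": {"increments": [[[0.64, 0, 0, 0, 0], [0.64, 0, 0, 0, 0], [0.64, 0, 0, 0, 0], [0.64, 0, 0, 0, 0], [0.64, 0, 0, 0, 0], [0.64, 0, 0, 0, 0], [0.64, 0, 0, 0, 0], [0.64, 0, 0, 0, 0]]]}}

```text
t: 19.1
tcp_pos: [0.6698, 0.2009, 0.2596]
tool_rot: [0.73, 0.684, -0.0, -0.0]
force: [-0.0, 0.4, 0.7]
finger_gap: 0.178
gripper_force: 0.0
```

Run:
```python
from h import *
old=cv2.imread('pics/s9.png').astype(int)
s=save('scene','s10');d=abs(cv2.imread('pics/s10.png').astype(int)-old).max(2)[130:220,165:235];print('changed px',(d>25).sum())
for c in ('scene','top')*3:
  manip.snapshot(c)
  for r in manip.mark_of('cover_edge',c)[:1]:print(c,np.round(r['xyz'],3),round(r['confidence'],2))
```

```text
changed px 0
scene [0.666 0.003 0.115] 0.69
top [ 0.662 -0.003  0.108] 0.59
scene [0.666 0.002 0.115] 0.89
top [ 0.66  -0.002  0.112] 0.71
scene [0.664 0.001 0.116] 0.93
top [0.662 0.002 0.11 ] 0.88
```

```bash
python3 -c "
from station import manip
print(manip.sign_off())"
```

```text
the job is handed in; nothing more can be done
None
```

I rolled the vial over the catch to the end stop and shut the cover over it. The catch looked raised behind it, the neighbouring items had not moved, and the job was handed in at about 19 s (no verdict was returned).

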